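# Unlock the push-and-turn fasteners and open the control box panel

## Task

Open up the control box for servicing: push in each of the two quarter-turn fasteners on its sloping panel and turn it to unlocked, a quarter turn. Nothing shows which way each one turns, so feel for it and go the other way if it comes up against a stop; push lightly, without leaning hard on them. With both unlocked, swing the panel up by its handle to its open stop and leave it standing open, hands off, with everything else on the bench and the box left where it is.

Things in the scene. Friction and masses are not known exactly. Their poses are not given: they have to be found in the camera images.
- control_box: a grey desktop enclosure fixed to the bench, 230 (x) x 300 (y) mm, 70 mm high in front, 176 mm at the back; its aluminium access panel slopes up 32 degrees from the front edge to the hinge; behind it a flat deck 60 mm deep. Origin: centre of the underside; -x is its front, facing the robot, y left, z up. Front face at x = -115 mm, hinge line at x = 55, z = 182 mm
- left_wing (a point): mid-wing of the left fastener (+y side): black wing (flat bar) 40 mm long, 11 thick, 25 high, on a round collar and a 20 mm stem, square on the sloping panel 166 mm down the slope from the hinge, 115 mm left of its middle. Point: 12.5 mm above the collar's top, 26 mm off the panel; moves with the wing. x along the wing, y across it (pinch this way), z out along its axis, 32 deg from vertical towards the robot
- right_wing (a point): mid-wing of the right fastener (-y side): black wing (flat bar) 40 mm long, 11 thick, 25 high, on a round collar and a 20 mm stem, square on the sloping panel 166 mm down the slope from the hinge, 115 mm right of its middle. Point: 12.5 mm above the collar's top, 26 mm off the panel; moves with the wing. x along the wing, y across it (pinch this way), z out along its axis, 32 deg from vertical towards the robot
- left_fastener (a joint): turn of the left fastener, rad, + anticlockwise seen from outside. About 0 (within 0.1): locked, wing up and down the slope; 1.3 to 1.5 (hard stop) EITHER way: unlocked, wing across. It goes one way (rarely both), unknown; the wrong way it stops hard after 0.4 to 0.8 rad. Turns only while pushed in. Spring 3 N, 9 N fully in at 7 mm (hard stop); free from 4.5 mm (0.06 N m). Let go unlocked it springs out; half-way it stays down
- right_fastener (a joint): the same for the right fastener; its way to turn is found separately: it may differ from the left one's. Out of the locked place a fastener that is not pushed in turns less than 0.25 rad and blocks
- left_collar: the round collar under the left wing, 44 mm across, 4 mm thick: the face to press; origin at the centre of its underside. It must not be pressed with more than 40 N
- right_collar: the same collar under the right wing
- panel_handle (a point): middle of the panel's handle: a round steel bar 10 mm thick, 100 mm long, parallel to the hinge, its centre 36 mm off the panel face, on two 10 mm legs at its ends; 165 mm down the slope from the hinge, midway between the fasteners. Panel axes: x up the slope, y along the bar to the left, z out of the panel
- panel_hinge (a point): middle of the hinge line, level with the panel's outer face, at the panel's far upper edge; y is the hinge, axes as for the handle. The panel is 204 mm (hinge to front edge) x 304 mm, 6 mm thick, about 0.5 kg with its fasteners
- panel (a joint): opening of the panel, rad: 0 shut on the slope, growing as its front edge swings up about the hinge; open stop at 1.3. The hinge is stiff: it needs about 10 N at the handle and stays where it is left. It cannot open more than a crack while a fastener is locked
- mouse: a black computer mouse, 60 x 100 x 30 mm; loose, to be left where it is. Origin: centre of its underside
- multimeter: a grey hand multimeter, 150 x 75 x 36 mm, lying flat; loose, to be left where it is. Origin: centre of its underside
- tape_roll: a roll of black tape lying flat, 90 mm across, 19 mm high; loose, to be left where it is. Origin: centre of its underside
- spool: a spool of printer filament lying flat, 170 mm across, 58 mm high; loose, to be left where it is. Origin: centre of its underside
- mug: a white mug, 80 mm across, 95 mm high; loose, to be left where it is. Origin: centre of its underside
- tester: a small black hand tester, 40 x 90 x 22 mm, lying on the flat deck of the control box behind the hinge; loose, to be left where it is. Origin: centre of its underside
- screwdriver: a screwdriver 180 mm long lying on the bench in front of the control box; loose, to be left where it is

How it is judged:
By the outcome, as a careful person would: the job done as asked, in the order asked, and still so for the second after the job is handed in, with the robot touching nothing.
It also fails if it takes over 72 s, if anything falls off the work surface, if the arm or the gripper's body presses on something with over 40 N, if the wrist force passes 120 N, or if a joint passes its speed limit or range.

## Robot

A 6-joint arm with a two-finger parallel gripper is mounted at the origin on the work surface. World frame = base frame: x ahead of the robot, y to its left, z up, the work surface at z = 0. Lengths are in m, angles in degrees, forces in N, time in s.
With the tool pointing down it reaches from about 0.35 to 0.925 m from the base axis. Payload 6.4 kg.
Tool frame: the origin (TCP) lies midway between the tips of the shut fingers; the grasp point (between the pads) lies 19 mm behind it; z points along the fingers, y is the line along which they close (so a half turn about z gives the same grasp; the last joint's range is limited). The gripper opens to 94 mm and grips with 3 to 60 N. Pads are 16 mm wide; open, the fingers measure 119 mm over their backs; the gripper's body (75 mm by 177 mm) begins 78 mm behind the grasp point.
Start: joints at [-73.688, 14.043, 89.255, -0, 76.702, -9.975], TCP at [0.288, -0.583, 0.205] pointing down, gripper open.
Joint ranges: [-179.41, 179.41], [-58.25, 129.5], [7.25, 145.43], [-54.29, 234.29], [11.92, 165.04], [-157.13, 157.13]. Speed limits (degrees/s): [147.25, 147.25, 180, 180, 180, 180].

## Interface

Orientations are given as [roll, pitch, yaw] about the fixed x, y, z axes, in that order (R = Rz(yaw) Ry(pitch) Rx(roll)).
In Python, from rig import r gives the robot as it stands.
- The arm moves only by the tool carry_out, never from a script. Its argument "steps" is a list that holds one entry, the list of rows, each a list of 7 numbers: the finger opening in mm, from 0 to 94, then the shift along the tool's x, y, z in units of 40 mm (1.0 is 40 mm), then the turn, a rotation vector about the tool's x, y, z in degrees. A call has 1 to 12 rows; each row is the pose to reach, as a shift and turn from the pose commanded when the call began, along the tool's axes at that moment; what a row does not reach only later rows make up. A row lasts 1/12 s, in which the tool goes at most 41.7 mm and 7.16 degrees, less where a joint would pass 70% of its speed; a pose out of reach is approached as far as the arm can. A call with a gripper value outside its range is refused whole. The fingers move at their own pace and stop on an object; the grip force is fixed at half the most. Time passes only in rows, so rows that repeat a pose let the fingers close. It gives the time, the measured TCP pose, the force, the opening and the grip force at its end, in the units of the state.
- r.observe(): the state, without advancing time (a new reading comes with each control period).
- r.snapshot(name): name is "scene" or "top" or "wrist"; returns the picture (480x640x3 uint8, red, green, blue); there is no depth.
- r.calibration(name): a dict with "camera_matrix" (3x3 intrinsics, pixels), "eye" and "rotation" of the camera in the world. Camera axes: x right, y down, z forward; pixel columns grow to the right and rows downward; lengths in m; the calibration is good to about 2 mm. The wrist camera is an equidistant fisheye: a pixel r from the principal point sees the ray r / f radians off the axis. A picture is of the moment at which its call begins: read the wrist's pose just before it. calibration takes no time and is no camera call; for the wrist camera it gives the pose at the moment of the call.
- r.job_done(): hands the job in; it is judged then, once.
The state is a dict: "t": time; "joint_positions": joint angles; "qvel": joint speeds; "tau": joint torques, N m; "position": TCP position; "ee_rot": TCP orientation; "ft_force": force on the tool from outside, world axes, zero at the start; "torque": the same for the moment, N m; "width": finger opening in m; "finger_force": force on a finger pad.
Only numpy, scipy, OpenCV 4.12 (cv2) and the standard library are available. Lean on these libraries where they do the work, as an engineer would, in place of code of your own. Each camera call takes 0.05 s, during which the arm holds its last target. There are 200 camera calls.

## Working session

There is one attempt and no reset: what is moved stays moved. The work goes in short steps, Python scripts to look and compute and a tool call to move; the robot and the scene stay as the last step left them, time stands still between calls to the robot, and variables do not carry over. Pictures are saved under pics/ and viewed, at most 10 in all, crops included, and the job is handed in when it is done.

Besides the shell and the picture viewer there is one more tool, called after "Request:" as name(argument=value, ...), one argument or row to a line, values as JSON. carry_out: Moves the arm, as the interface text tells. Its arguments: {"type":"object","properties":{"steps":{"type":"array","items":{"type":"array","items":{"type":"array","items":{"type":"number"}}}}},"required":["steps"]}

```bash
mkdir -p pics; ls
python3 - <<'E'
from rig import r
import cv2,numpy as np
np.set_printoptions(precision=4,suppress=True)
for n in("scene","top"):
    cv2.imwrite(f"pics/{n}0.png",r.snapshot(n)[:,:,::-1])
    c=r.calibration(n);print(n,c)
print(r.observe())
E
```

```text
pics
scene {'camera_matrix': array([[469.0454,   0.    , 314.2042],
       [  0.    , 469.0454, 243.5572],
       [  0.    ,   0.    ,   1.    ]]), 'eye': array([ 1.1242, -0.4354,  1.0021]), 'rotation': array([-140.2032,    0.9672,   51.0373])}
top {'camera_matrix': array([[536.8719,   0.    , 320.6931],
       [  0.    , 536.8719, 241.157 ],
       [  0.    ,   0.    ,   1.    ]]), 'eye': array([ 0.4617, -0.0077,  1.5029]), 'rotation': array([-176.8591,   -0.0897,  -90.4596])}
{'t': 0.1, 'joint_positions': array([-73.6895,  14.0805,  89.3164,   0.0001,  76.7024,  -9.9737]), 'qvel': array([-0.0528, -0.1003, -0.1868, -0.0343, -0.0715,  0.0064]), 'tau': array([  0.    , -41.6914, -31.5525,   0.0687,   0.031 ,  -0.0001]), 'position': array([ 0.2877, -0.5823,  0.2045]), 'ee_rot': array([-179.9022,   -0.0173,   26.2842]), 'ft_force': array([ 0.4692,  0.1958, -1.1557]), 'torque': array([-0.0121,  0.0125,  0.0128]), 'finger_force': 0.0, 'width': 0.09394704405005422}
```

View pics/top0.png

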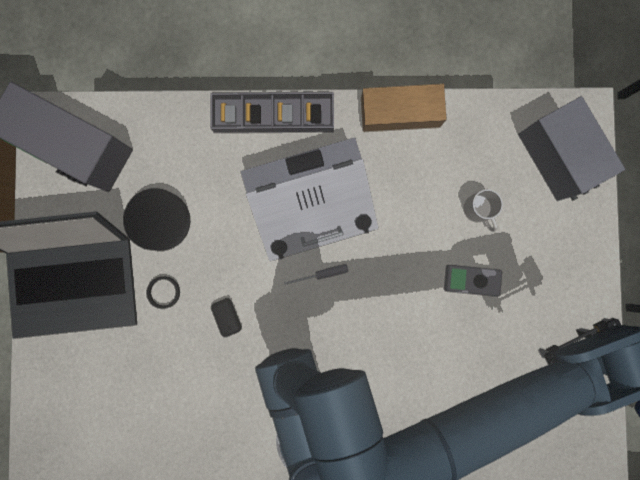

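View pics/scene0.png

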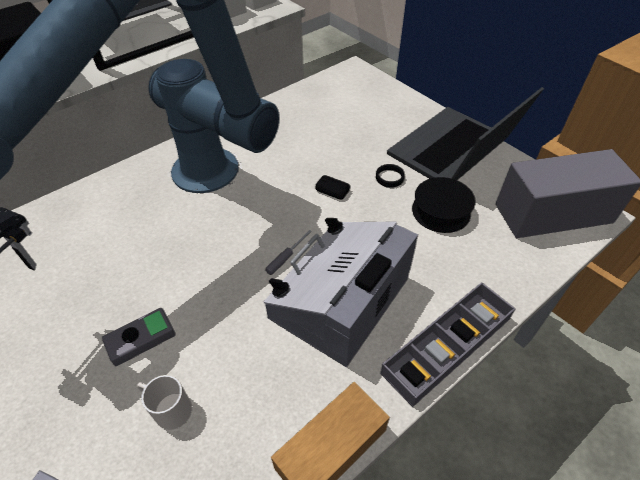

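The top view shows the box at about (310,195) px, yawed roughly +16°. The left fastener is near (279,247), the right one near (363,222), and the handle near (322,236). The scene view shows the same fasteners at (334,226) and (280,287). I'll refine these with masks and rays.

```bash
cat > h.py <<'E'
import numpy as np, cv2
from scipy.spatial.transform import Rotation as R
from scipy.optimize import least_squares
np.set_printoptions(precision=4,suppress=True)
def rot(e): return R.from_euler('xyz',e,degrees=True)
def proj(c,P):
    q=rot(c['rotation']).inv().apply(np.atleast_2d(P)-c['eye']); K=c['camera_matrix']
    return q[:,:2]/q[:,2:]*[K[0,0],K[1,1]]+K[:2,2]
def projw(c,P):
    q=rot(c['rotation']).inv().apply(np.atleast_2d(P)-c['eye']); K=c['camera_matrix']
    a=np.arctan2(np.hypot(q[:,0],q[:,1]),q[:,2])/np.hypot(q[:,0],q[:,1])
    return q[:,:2]*a[:,None]*K[0,0]+K[:2,2]
# box frame points
s,co=np.sin(np.radians(32)),np.cos(np.radians(32))
def pan(d,y,o): return np.array([.055-d*co-o*s,y,.182-d*s+o*co]) # down slope, left, off panel
def box(p,P): # p=x,y,yaw(rad)
    return R.from_euler('z',p[2]).apply(np.atleast_2d(P))+[p[0],p[1],0]
def blob(im,u,v,w,th):
    g=im[v-w:v+w,u-w:u+w].max(2); m=(g<th).astype('uint8')
    n,l,st,ce=cv2.connectedComponentsWithStats(m); k=1+np.argmax(st[1:,4])
    return ce[k]+[u-w,v-w], st[k]
E
python3 - <<'E'
from h import *
from rig import r
ims={n:cv2.imread(f"pics/{n}0.png") for n in("scene","top")}
cal={n:r.calibration(n) for n in ims}
px={}
for n,L in dict(top=[(279,247),(363,222)],scene=[(334,226),(280,287)]).items():
    px[n]=[]
    for u,v in L:
        b,st=blob(ims[n],u,v,14,60); print(n,b,st); px[n].append(b)
W=np.array([pan(.166,.115,.018),pan(.166,-.115,.018)])
def f(p): return np.concatenate([(proj(cal[n],box(p,W))-px[n]).ravel() for n in px])
for names in (["top"],["top","scene"]):
    g=lambda p:np.concatenate([(proj(cal[n],box(p,W))-px[n]).ravel() for n in names])
    o=least_squares(g,[.6,.03,.28]);print(o.x,np.degrees(o.x[2]),o.fun)
p=o.x
C=np.array([pan(0,.152,0),pan(0,-.152,0),pan(.204,.152,0),pan(.204,-.152,0),pan(.165,.05,.036),pan(.165,-.05,.036)])
for n in ims:
    im=ims[n].copy()
    for q in proj(cal[n],box(p,C)): cv2.circle(im,tuple(np.int32(np.round(q))),1,(0,0,255),-1)
    ims[n]=cv2.resize(im[120:270,230:390] if n=="top" else im[200:350,250:410+10][:,:160],None,fx=2.4,fy=2.4)
cv2.imwrite("pics/c1.png",np.hstack([ims["top"],ims["scene"]]))
E
```

```text
top [279.1611 247.7333] [  7   8  15  17 180]
top [363.1187 222.2688] [  7   7  15  17 160]
scene [333.6293 225.5756] [  5   6  18  17 205]
scene [278.9766 287.2578] [  3   5  20  19 256]
[0.6457 0.015  0.2872] 16.452855960157606 [-0.3164  0.0949  0.3174 -0.0982]
[0.6454 0.014  0.2862] 16.396992732552892 [ 0.0334  0.152   0.6919  0.0407  0.2764 -0.1915  0.3577 -0.1514]
```

View pics/c1.png

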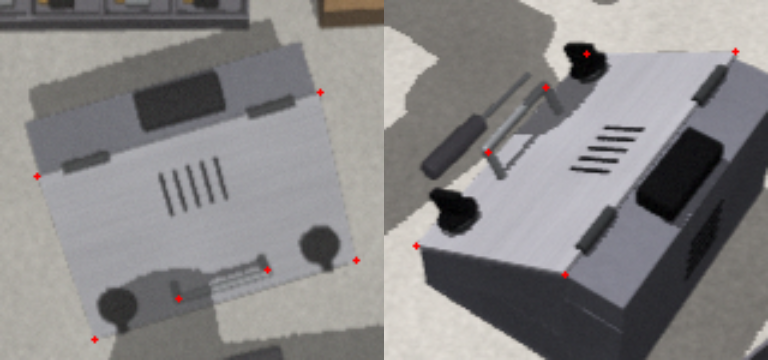

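The fit gives the box at (0.645, 0.014) with yaw 16.4°, and the markers land on the panel corners and the handle ends. Next I'll compute the approach to the right fastener.

```bash
cat >> h.py <<'E'
B=np.array([.6454,.0140,.2862])
def tgt(d,y,o,flip=0,turn=0,tilt=0):
    """TCP at (d down slope, y left, o off panel); tool z into panel, x up slope; flip half turn; turn = deg about tool z"""
    Rp=R.from_euler('z',B[2])*R.from_matrix(np.array([[co,0,s],[0,-1,0],[s,0,-co]]).T.T)
    M=np.column_stack([[co,0,s],[0,-1,0],[s,0,-co]])
    Rp=R.from_euler('z',B[2])*R.from_matrix(M)*R.from_euler('y',tilt,degrees=True)*R.from_euler('z',180*flip+turn,degrees=True)
    return box(B,pan(d,y,o))[0],Rp
def row(o,t):
    P,Q=t; q=rot(o['ee_rot'])
    return np.round(np.r_[q.inv().apply(P-o['position'])/.04,(q.inv()*Q).as_rotvec(degrees=True)],3)
def show(o):
    q=rot(o['ee_rot'])
    print('t',round(o['t'],2),'pos',o['position'],'rpy',o['ee_rot'],'j',np.round(o['joint_positions'],1),'w',round(o['width']*1000,1),'ff',round(o['finger_force'],1),'Ftool',q.inv().apply(o['ft_force']),'Mtool',q.inv().apply(o['torque']))
    b=R.from_euler('z',-B[2]).apply(o['position']-[B[0],B[1],0])-pan(0,0,0)
    print('panel coords: down',-(b[0]*co+b[2]*s),'y',b[1],'off',-b[0]*s+b[2]*co)
E
python3 - <<'E'
from h import *
from rig import r
o=r.observe(); show(o)
print(row(o,tgt(.166,-.115,.075)), tgt(.166,-.115,.075)[0])
E
```

```text
t 0.1 pos [ 0.2877 -0.5823  0.2045] rpy [-179.9022   -0.0173   26.2842] j [-73.7  14.1  89.3   0.   76.7 -10. ] w 93.9 ff 0.0 Ftool [0.5071 0.0342 1.1558] Mtool [-0.0053 -0.0166 -0.0128]
panel coords: down 0.4684941980953675 y -0.4710293093413619 off 0.3192389064406488
[11.033 -7.11   1.186 -2.857 31.911  9.6  ] [ 0.5575 -0.1318  0.1576]
```

Request:
carry_out(
  steps=[
    [[40,1,-1,-1.5,0,0,0],[40,11,-7.1,-1,-2.9,31.9,9.6],[40,11,-7.1,-1,-2.9,31.9,9.6],[40,11,-7.1,-1,-2.9,31.9,9.6],[40,11,-7.1,-1,-2.9,31.9,9.6],[40,11,-7.1,-1,-2.9,31.9,9.6],[40,11,-7.1,-1,-2.9,31.9,9.6],[40,11,-7.1,-1,-2.9,31.9,9.6],[40,11,-7.1,-1,-2.9,31.9,9.6],[40,11,-7.1,-1,-2.9,31.9,9.6],[40,11,-7.1,-1,-2.9,31.9,9.6],[40,11,-7.1,-1,-2.9,31.9,9.6]],
  ],
)

```text
t: 1.1
position: [0.5373, -0.1633, 0.2446]
ee_rot: [179.8, -32.0, 16.4]
ft_force: [0.0, -0.8, -1.0]
width: 0.04
finger_force: 0.0
```

Request:
carry_out(
  steps=[
    [[40,0,0,0,0,0,0],[40,0,0,0,0,0,0]],
  ],
)

```text
t: 1.27
position: [0.5373, -0.1629, 0.2444]
ee_rot: [179.8, -32.0, 16.7]
ft_force: [-0.2, -0.9, -0.8]
width: 0.0399
finger_force: 0.0
```

```bash
cat > st.py <<'E'
from h import *
from rig import r
import sys
o=r.observe(); show(o)
a=[float(x) for x in sys.argv[1:]]
if a: print(row(o,tgt(*a)))
E
python3 st.py .166 -.115 .07
```

```text
t 1.27 pos [ 0.5373 -0.1629  0.2444] rpy [179.8382 -31.9629  16.7492] j [-42.1 -14.8 118.3  30.7  62.1  20.1] w 39.9 ff 0.0 Ftool [-0.75    0.7777  0.4561] Mtool [-0.0157 -0.2183  0.0096]
panel coords: down 0.14389846956124833 y -0.13916849115137894 off 0.16348627255497256
[-0.548 -0.606  2.338 -0.024  0.037  0.298]
```

Request:
carry_out(
  steps=[
    [[40,-0.55,-0.6,2.3,0,0,0.3],[40,-0.55,-0.6,2.3,0,0,0.3],[40,-0.55,-0.6,2.3,0,0,0.3],[40,-0.55,-0.6,2.3,0,0,0.3],[40,-0.55,-0.6,2.3,0,0,0.3]],
  ],
)

```text
t: 1.68
position: [0.5585, -0.1352, 0.1544]
ee_rot: [-179.9, -31.9, 16.0]
ft_force: [0.5, -0.4, 0.4]
width: 0.0402
finger_force: 0.0
```

```bash
python3 st.py .166 -.115 .07
python3 - <<'E'
from h import *
from rig import r
c=r.calibration("wrist"); im=r.snapshot("wrist")[:,:,::-1].copy()
print(c)
P=[pan(.166,-.115,0),pan(.166,-.115,.026),pan(.166,-.115,.0385),pan(.165,.05,.036),pan(.165,-.05,.036),pan(.204,-.152,0),pan(0,-.152,0),pan(.166,.115,.026)]
for q in projw(c,box(B,P)): cv2.circle(im,tuple(np.int32(np.round(q))),2,(0,0,255),-1)
cv2.imwrite("pics/w1.png",im)
E
```

```text
t 1.68 pos [ 0.5585 -0.1352  0.1544] rpy [-179.8908  -31.9296   15.9688] j [-37.4  -7.  121.7  33.6  50.2  18.1] w 40.2 ff 0.0 Ftool [ 0.5459  0.552  -0.1899] Mtool [ 0.0189 -0.1305  0.0631]
panel coords: down 0.16773583275925327 y -0.11858173851049758 off 0.07221006642723092
[ 0.043 -0.09   0.055  0.118  0.07  -0.364]
{'camera_matrix': array([[371.6483,   0.    , 320.6039],
       [  0.    , 371.6483, 239.8535],
       [  0.    ,   0.    ,   1.    ]]), 'eye': array([ 0.5297, -0.1431,  0.3463]), 'rotation': array([-163.378 ,    0.0964,  -74.0247])}
```

View pics/w1.png

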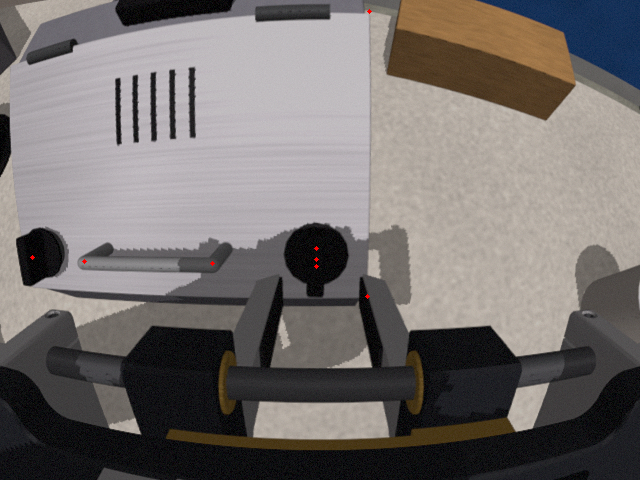

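The wrist view shows the right collar centred at (316,253), with its wing end at (315,288). The predicted points fall on it within a couple of mm. I'll descend and grip the wing.

Request:
carry_out(
  steps=[
    [[34,0.04,-0.09,0.6,0.1,0.1,-0.3],[34,0.04,-0.09,1.1,0.1,0.1,-0.3],[34,0.04,-0.09,1.35,0.1,0.1,-0.3],[34,0.04,-0.09,1.38,0.1,0.1,-0.3],[34,0.04,-0.09,1.38,0.1,0.1,-0.3],[0,0.04,-0.09,1.38,0.1,0.1,-0.3],[0,0.04,-0.09,1.38,0.1,0.1,-0.3],[0,0.04,-0.09,1.38,0.1,0.1,-0.3],[0,0.04,-0.09,1.38,0.1,0.1,-0.3],[0,0.04,-0.09,1.38,0.1,0.1,-0.3]],
  ],
)

```text
t: 2.57
position: [0.588, -0.123, 0.11]
ee_rot: [179.8, -32.2, 16.5]
ft_force: [-0.3, -2.2, 1.6]
width: 0.0108
finger_force: 29.9
```

```bash
python3 st.py .166 -.115 .016
```

```text
t 2.57 pos [ 0.588 -0.123  0.11 ] rpy [179.7852 -32.1578  16.498 ] j [-34.    0.6 120.   36.3  43.6  16.3] w 10.8 ff 29.9 Ftool [ 0.0601  2.0726 -1.855 ] Mtool [-0.3462 -0.3389  0.0542]
panel coords: down 0.16431035731485558 y -0.11516199312406378 off 0.017799806573711933
[-0.042 -0.004  0.045  0.162 -0.158  0.084]
```

The wing is gripped (10.8 mm). Now a gentle push in.

Request:
carry_out(
  steps=[
    [[0,0,0,0.05,0,0,0],[0,0,0,0.1,0,0,0],[0,0,0,0.15,0,0,0],[0,0,0,0.15,0,0,0]],
  ],
)

```text
t: 2.9
position: [0.5913, -0.1219, 0.1045]
ee_rot: [179.8, -32.1, 16.5]
ft_force: [-4.2, -4.8, 5.6]
width: 0.011
finger_force: 29.9
```

```bash
python3 st.py
```

```text
t 2.9 pos [ 0.5913 -0.1219  0.1045] rpy [179.8114 -32.1497  16.4973] j [-33.7   1.6 119.7  36.7  42.9  16. ] w 11.0 ff 29.9 Ftool [-1.5801  3.4413 -7.5898] Mtool [-0.542 -0.443  0.062]
panel coords: down 0.16426420455849172 y -0.11513348757995927 off 0.01130565852846567
```

It went in 6.5 mm at about 7.6 N. Now I'll feel the turn, anticlockwise first (tool −z).

Request:
carry_out(
  steps=[
    [[0,0,0,0,0,0,-5],[0,0,0,0,0,0,-10],[0,0,0,0,0,0,-15],[0,0,0,0,0,0,-20],[0,0,0,0,0,0,-20]],
  ],
)

```text
t: 3.32
position: [0.5909, -0.1212, 0.1044]
ee_rot: [167.7, -29.9, 39.9]
ft_force: [-4.0, -1.2, 5.7]
width: 0.011
finger_force: 30.0
```

```bash
python3 st.py
```

```text
t 3.32 pos [ 0.5909 -0.1212  0.1044] rpy [167.7106 -29.9153  39.9478] j [-33.7   1.5 119.7  36.7  43.   -4.2] w 11.0 ff 30.0 Ftool [-0.4648 -0.1143 -7.0376] Mtool [-0.0357 -0.3669 -0.0463]
panel coords: down 0.16446484693620964 y -0.11428302008201786 off 0.011268698693376378
```

Request:
carry_out(
  steps=[
    [[0,0,0,0,0,0,-5],[0,0,0,0,0,0,-8],[0,0,0,0,0,0,-8]],
  ],
)

```text
t: 3.57
position: [0.5908, -0.1211, 0.1043]
ee_rot: [163.5, -28.0, 48.6]
ft_force: [-3.7, -2.6, 5.9]
width: 0.0108
finger_force: 30.1
```

```bash
python3 st.py
```

```text
t 3.57 pos [ 0.5908 -0.1211  0.1043] rpy [163.5182 -27.9762  48.6379] j [-33.7   1.5 119.7  36.7  43.  -12. ] w 10.8 ff 30.1 Ftool [-1.1353  1.0241 -7.3016] Mtool [ 0.2158 -0.3931  0.3461]
panel coords: down 0.16456680103772747 y -0.11418174404025769 off 0.011235586754376276
```

Torque jumps to 0.35 N m at about 28°, which is a hard stop. So it turns the other way.

Request:
carry_out(
  steps=[
    [[0,0,0,0,0,0,7],[0,0,0,0,0,0,14],[0,0,0,0,0,0,21],[0,0,0,0,0,0,28],[0,0,0,0,0,0,35],[0,0,0,0,0,0,42],[0,0,0,0,0,0,48],[0,0,0,0,0,0,48]],
  ],
)

```text
t: 4.23
position: [0.5913, -0.1228, 0.1047]
ee_rot: [-168.0, -30.1, -7.0]
ft_force: [-5.3, -6.3, 4.2]
width: 0.0103
finger_force: 29.9
```

```bash
python3 st.py
```

```text
t 4.23 pos [ 0.5913 -0.1228  0.1047] rpy [-168.0461  -30.0529   -6.9798] j [-33.7   1.5 119.7  36.6  42.8  36.2] w 10.3 ff 29.9 Ftool [-1.7838  5.5556 -7.181 ] Mtool [-1.1367 -0.3327  0.0287]
panel coords: down 0.16439007417403267 y -0.11592981769058287 off 0.011558561586747798
```

Request:
carry_out(
  steps=[
    [[0,0,0,0,0,0,7],[0,0,0,0,0,0,14],[0,0,0,0,0,0,21],[0,0,0,0,0,0,28],[0,0,0,0,0,0,32],[0,0,0,0,0,0,32]],
  ],
)

```text
t: 4.73
position: [0.5909, -0.1239, 0.1043]
ee_rot: [-153.9, -19.3, -40.2]
ft_force: [-6.4, -10.4, 4.3]
width: 0.0111
finger_force: 29.9
```

```bash
python3 st.py
```

```text
t 4.73 pos [ 0.5909 -0.1239  0.1043] rpy [-153.9162  -19.3458  -40.2285] j [-33.8   1.6 119.7  36.5  42.7  68.1] w 11.1 ff 29.9 Ftool [ 3.1172  9.3051 -8.3772] Mtool [-2.0641  0.4842  0.0522]
panel coords: down 0.16516219231316517 y -0.11693490716714858 off 0.011544388819778026
```

Request:
carry_out(
  steps=[
    [[0,0,0.04,0,0,0,7],[0,0,0.04,0,0,0,14],[0,0,0.04,0,0,0,20],[0,0,0.04,0,0,0,24],[0,0,0.04,0,0,0,24]],
  ],
)

```text
t: 5.15
position: [0.5903, -0.1246, 0.1037]
ee_rot: [-148.7, -7.6, -61.8]
ft_force: [-5.6, -9.5, 2.9]
width: 0.0107
finger_force: 29.9
```

```bash
python3 st.py
```

```text
t 5.15 pos [ 0.5903 -0.1246  0.1037] rpy [-148.7391   -7.6378  -61.8398] j [-33.9   1.6 119.7  36.6  42.8  91.9] w 10.7 ff 29.9 Ftool [ 6.0557  6.9023 -6.6853] Mtool [-1.3112  0.9767  0.1091]
panel coords: down 0.16618426358982555 y -0.11742412150218294 off 0.01152807399586428
```

Request:
carry_out(
  steps=[
    [[0,0.03,0.03,0,0,0,3],[0,0.03,0.03,0,0,0,6],[0,0.03,0.03,0,0,0,6]],
  ],
)

```text
t: 5.4
position: [0.5901, -0.1249, 0.1035]
ee_rot: [-148.1, -4.4, -66.9]
ft_force: [-4.7, -3.1, 4.9]
width: 0.011
finger_force: 29.9
```

```bash
python3 st.py
```

```text
t 5.4 pos [ 0.5901 -0.1249  0.1035] rpy [-148.1299   -4.3624  -66.8878] j [-34.1   1.7 119.7  36.8  43.   97.6] w 11.0 ff 29.9 Ftool [ 1.3432  2.1239 -6.9788] Mtool [-0.5824  0.4086  0.1332]
panel coords: down 0.16650304539783448 y -0.1176359300532241 off 0.011453492583567662
```

Request:
carry_out(
  steps=[
    [[0,0,0,0,0,0,3],[0,0,0,0,0,0,5],[0,0,0,0,0,0,5]],
  ],
)

```text
t: 5.65
position: [0.59, -0.1249, 0.1034]
ee_rot: [-147.9, -1.8, -71.1]
ft_force: [-4.0, -3.9, 5.2]
width: 0.0106
finger_force: 30.1
```

```bash
python3 st.py
```

```text
t 5.65 pos [ 0.59   -0.1249  0.1034] rpy [-147.9371   -1.7774  -71.0533] j [-34.1   1.7 119.7  36.8  43.  102.5] w 10.6 ff 30.1 Ftool [ 2.5747  1.5161 -7.027 ] Mtool [-0.5594  0.5083 -0.2155]
panel coords: down 0.16667629441617052 y -0.11764507735192231 off 0.011425426081725032
```

The stop shows at about 86°, so the right fastener is unlocked. I'll release and back off.

Request:
carry_out(
  steps=[
    [[34,0,0,0,0,0,-2],[34,0,0,0,0,0,-2],[34,0,0,0,0,0,-2],[34,0,0,-0.7,0,0,-2],[34,0,0,-1.5,0,0,-2],[34,0,0,-2,0,0,-2],[34,0,0,-2,0,0,-2]],
  ],
)

```text
t: 6.23
position: [0.5492, -0.1369, 0.1736]
ee_rot: [-147.8, -2.9, -69.4]
ft_force: [0.1, -1.0, 0.4]
width: 0.034
finger_force: 0.0
```

```bash
python3 st.py .166 .115 .09
python3 - <<'E'
from h import *
from rig import r
c=r.calibration("wrist"); im=r.snapshot("wrist")[:,:,::-1].copy()
P=[pan(.166,-.115,.0385),pan(.165,.05,.036),pan(.165,-.05,.036)]
for q in projw(c,box(B,P)): cv2.circle(im,tuple(np.int32(np.round(q))),2,(0,0,255),-1)
cv2.imwrite("pics/w2.png",im)
E
```

```text
t 6.23 pos [ 0.5492 -0.1369  0.1736] rpy [-147.8496   -2.9275  -69.3916] j [-38.4 -10.  122.3  33.1  52.6 103.1] w 34.0 ff 0.0 Ftool [ 0.99    0.0937 -0.4169] Mtool [-0.1884 -0.0414  0.0573]
panel coords: down 0.16545583017476306 y -0.11761172362165044 off 0.09352092898745046
[ -5.794  -0.505   0.064  -0.011  -0.39  -84.879]
```

View pics/w2.png

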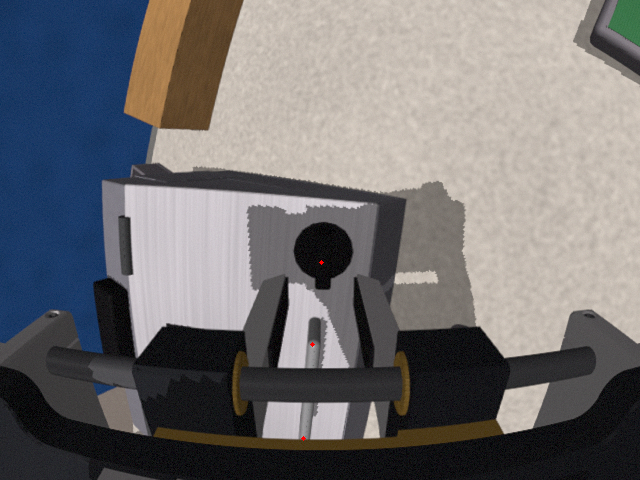

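The wing now lies across the slope (end at (323,283)) and the collar has sprung out, so the right one is unlocked. Next, the left fastener.

Request:
carry_out(
  steps=[
    [[34,-1,-0.1,0,0,0,-7],[34,-2,-0.2,0,0,0,-14],[34,-3,-0.3,0,0,0,-21],[34,-4,-0.4,0,0,0,-28],[34,-5,-0.5,0,0,0,-35],[34,-5.8,-0.5,0,0,0,-42],[34,-5.8,-0.5,0,0,0,-49],[34,-5.8,-0.5,0,0,0,-56],[34,-5.8,-0.5,0,0,0,-63],[34,-5.8,-0.5,0,0,0,-70],[34,-5.8,-0.5,0,0,0,-77],[34,-5.8,-0.5,0,0,0,-84.5]],
  ],
)

```text
t: 7.28
position: [0.4815, 0.0884, 0.1675]
ee_rot: [-179.6, -31.9, 15.9]
ft_force: [-0.1, -0.0, -0.1]
width: 0.034
finger_force: 0.0
```

Request:
carry_out(
  steps=[
    [[34,0,0,0,0,0,0],[34,0,0,0,0,0,0]],
  ],
)

```text
t: 7.45
position: [0.4817, 0.088, 0.1682]
ee_rot: [-179.3, -31.9, 15.3]
ft_force: [1.0, -0.2, 0.4]
width: 0.034
finger_force: 0.0
```

```bash
python3 st.py .166 .115 .016
python3 - <<'E'
from h import *
from rig import r
c=r.calibration("wrist"); im=r.snapshot("wrist")[:,:,::-1].copy()
P=[pan(.166,.115,.0),pan(.166,.115,.0385),pan(.165,.05,.036),pan(.165,-.05,.036)]
for q in projw(c,box(B,P)): cv2.circle(im,tuple(np.int32(np.round(q))),2,(0,0,255),-1)
cv2.imwrite("pics/w3.png",im)
E
```

```text
t 7.45 pos [0.4817 0.088  0.1682] rpy [-179.3056  -31.9147   15.251 ] j [-11.5 -28.  135.9  20.6  45.1  52. ] w 34.0 ff 0.0 Ftool [1.024  0.4538 0.1204] Mtool [-0.027  -0.2314  0.0227]
panel coords: down 0.1693605184703084 y 0.1171824657605614 off 0.08960048048265955
[ 0.088  0.056  1.84  -0.087  0.079 -0.974]
```

View pics/w3.png

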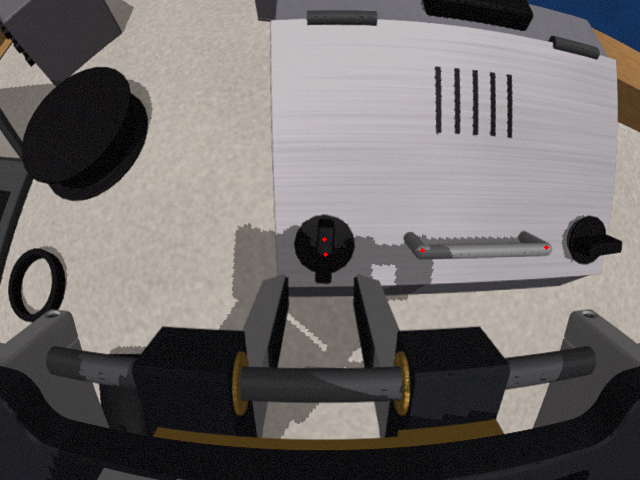

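The prediction falls on the left wing at (324,252). The right wing is visibly across at (605,244). Descending on the left one.

Request:
carry_out(
  steps=[
    [[34,0.09,0.05,0.7,0,0,-1],[34,0.09,0.05,1.4,0,0,-1],[34,0.09,0.05,1.7,0,0,-1],[34,0.09,0.05,1.82,0,0,-1],[34,0.09,0.05,1.82,0,0,-1],[0,0.09,0.05,1.82,0,0,-1],[0,0.09,0.05,1.82,0,0,-1],[0,0.09,0.05,1.82,0,0,-1],[0,0.09,0.05,1.82,0,0,-1],[0,0.09,0.05,1.82,0,0,-1]],
  ],
)

```text
t: 8.33
position: [0.5233, 0.0975, 0.1114]
ee_rot: [179.9, -32.2, 16.6]
ft_force: [-1.3, 4.0, 3.4]
width: 0.0109
finger_force: 29.7
```

```bash
python3 st.py .166 .115 .016
```

```text
t 8.33 pos [0.5233 0.0975 0.1114] rpy [179.8937 -32.1711  16.6283] j [ -8.8 -13.5 132.5  24.1  33.8  47.8] w 10.9 ff 29.7 Ftool [ 1.716  -4.1645 -2.9041] Mtool [ 0.776  -0.06    0.1008]
panel coords: down 0.16338547079857807 y 0.11459561775186601 off 0.01879938915118455
[-0.066 -0.01   0.07  -0.016 -0.171  0.195]
```

Request:
carry_out(
  steps=[
    [[0,0,-0.02,0.05,0,0,0],[0,0,-0.02,0.1,0,0,0],[0,0,-0.02,0.15,0,0,0],[0,0,-0.02,0.15,0,0,0]],
  ],
)

```text
t: 8.67
position: [0.5267, 0.0986, 0.1059]
ee_rot: [179.8, -32.2, 16.7]
ft_force: [-4.6, -1.1, 6.2]
width: 0.0108
finger_force: 29.7
```

```bash
python3 st.py
```

```text
t 8.67 pos [0.5267 0.0986 0.1059] rpy [179.7885 -32.1619  16.6791] j [ -8.5 -12.3 132.1  24.3  32.8  47.6] w 10.8 ff 29.7 Ftool [-0.7188 -0.2964 -7.7761] Mtool [ 0.1148 -0.2384 -0.0109]
panel coords: down 0.16330226236836232 y 0.11470410648458719 off 0.012255569338962533
```

Same depth and force as the right one. Feeling anticlockwise first.

Request:
carry_out(
  steps=[
    [[0,0,0,0,0,0,-5],[0,0,0,0,0,0,-10],[0,0,0,0,0,0,-15],[0,0,0,0,0,0,-20],[0,0,0,0,0,0,-24],[0,0,0,0,0,0,-24]],
  ],
)

```text
t: 9.17
position: [0.526, 0.0995, 0.1057]
ee_rot: [165.6, -29.0, 44.5]
ft_force: [-5.1, 3.4, 6.8]
width: 0.0103
finger_force: 29.9
```

```bash
python3 st.py
```

```text
t 9.17 pos [0.526  0.0995 0.1057] rpy [165.5679 -28.9866  44.5129] j [ -8.4 -12.3 132.2  24.4  32.9  23.4] w 10.3 ff 29.9 Ftool [ 2.1794 -4.1622 -7.8771] Mtool [0.8727 0.3639 0.067 ]
panel coords: down 0.16371533456905785 y 0.11576793075223517 off 0.01230729726452244
```

Request:
carry_out(
  steps=[
    [[0,0,-0.02,0,0,0,-6],[0,0,-0.02,0,0,0,-12],[0,0,-0.02,0,0,0,-12]],
  ],
)

```text
t: 9.42
position: [0.5256, 0.1, 0.1055]
ee_rot: [159.6, -25.3, 57.5]
ft_force: [-4.9, 3.6, 6.3]
width: 0.0107
finger_force: 29.9
```

```bash
python3 st.py
```

```text
t 9.42 pos [0.5256 0.1    0.1055] rpy [159.6011 -25.3479  57.4736] j [ -8.3 -12.3 132.2  24.3  32.8  11.5] w 10.7 ff 29.9 Ftool [ 3.0475 -3.7279 -7.238 ] Mtool [ 0.7601  0.4128 -0.0565]
panel coords: down 0.16401675004262636 y 0.11633184542410237 off 0.012303310685936195
```

Request:
carry_out(
  steps=[
    [[0,0.02,-0.02,0,0,0,-6],[0,0.02,-0.02,0,0,0,-12],[0,0.02,-0.02,0,0,0,-14],[0,0.02,-0.02,0,0,0,-14]],
  ],
)

```text
t: 9.75
position: [0.5252, 0.1006, 0.1051]
ee_rot: [154.3, -19.8, 71.3]
ft_force: [-5.7, 0.0, 5.7]
width: 0.0108
finger_force: 29.9
```

```bash
python3 st.py
```

```text
t 9.75 pos [0.5252 0.1006 0.1051] rpy [154.2676 -19.8076  71.287 ] j [ -8.2 -12.3 132.2  24.1  32.7  -2.1] w 10.8 ff 29.9 Ftool [ 0.2541 -2.2172 -7.749 ] Mtool [ 0.5119 -0.0545 -0.0319]
panel coords: down 0.16443137328595706 y 0.11701011311985937 off 0.012124105643632616
```

It's past 0.8 rad with no stop, so this is the right way. Carrying on.

Request:
carry_out(
  steps=[
    [[0,0.02,-0.03,0,0,0,-7],[0,0.02,-0.03,0,0,0,-14],[0,0.02,-0.03,0,0,0,-20],[0,0.02,-0.03,0,0,0,-26],[0,0.02,-0.03,0,0,0,-29],[0,0.02,-0.03,0,0,0,-29]],
  ],
)

```text
t: 10.25
position: [0.5241, 0.1011, 0.1043]
ee_rot: [148.4, -5.5, 97.3]
ft_force: [-7.0, -4.6, 4.2]
width: 0.0105
finger_force: 29.9
```

```bash
python3 st.py
```

```text
t 10.25 pos [0.5241 0.1011 0.1043] rpy [148.4456  -5.543   97.3342] j [ -8.1 -12.4 132.4  23.9  32.6 -30.9] w 10.5 ff 29.9 Ftool [-3.1925 -4.0448 -7.8553] Mtool [ 0.7749 -0.6821 -0.0375]
panel coords: down 0.16562652402214006 y 0.11784480022629146 off 0.011895982139059
```

Request:
carry_out(
  steps=[
    [[0,-0.02,-0.02,0,0,0,-3],[0,-0.02,-0.02,0,0,0,-5],[0,-0.02,-0.02,0,0,0,-5]],
  ],
)

```text
t: 10.5
position: [0.5238, 0.1009, 0.1043]
ee_rot: [148.1, -3.0, 101.6]
ft_force: [-5.2, -0.6, 5.4]
width: 0.0107
finger_force: 29.9
```

```bash
python3 st.py
```

```text
t 10.5 pos [0.5238 0.1009 0.1043] rpy [148.0884  -3.017  101.5673] j [ -8.2 -12.4 132.5  24.1  32.7 -36.1] w 10.7 ff 29.9 Ftool [ 0.7168 -1.5289 -7.3268] Mtool [ 0.5583  0.1424 -0.0409]
panel coords: down 0.1659861111309704 y 0.11772133815292217 off 0.012064201718181497
```

Request:
carry_out(
  steps=[
    [[0,0,0,0,0,0,-3],[0,0,0,0,0,0,-5],[0,0,0,0,0,0,-5]],
  ],
)

```text
t: 10.75
position: [0.5237, 0.1009, 0.1042]
ee_rot: [148.0, -0.4, 105.8]
ft_force: [-6.0, -1.3, 5.0]
width: 0.0109
finger_force: 30.0
```

```bash
python3 st.py
```

```text
t 10.75 pos [0.5237 0.1009 0.1042] rpy [147.9659  -0.415  105.7501] j [ -8.2 -12.4 132.5  24.1  32.7 -41.1] w 10.9 ff 30.0 Ftool [ 0.3746 -2.5275 -7.5174] Mtool [0.6079 0.0568 0.3335]
panel coords: down 0.16608199218672764 y 0.11773157396973026 off 0.01201204220048005
```

The stop is felt at about 88°, so the left fastener is unlocked. Releasing.

Request:
carry_out(
  steps=[
    [[34,0,0,0,0,0,2],[34,0,0,0,0,0,2],[34,0,0,0,0,0,2],[34,0,0,-0.7,0,0,2],[34,0,0,-1.5,0,0,2],[34,0,0,-2,0,0,2],[34,0,0,-2,0,0,2]],
  ],
)

```text
t: 11.33
position: [0.4844, 0.0883, 0.1761]
ee_rot: [147.6, -1.2, 104.0]
ft_force: [0.0, 0.2, 0.9]
width: 0.0341
finger_force: 0.0
```

```bash
python3 st.py .165 0 .08 0 -90
python3 - <<'E'
from h import *
from rig import r
cv2.imwrite("pics/w4.png",np.hstack([cv2.resize(r.snapshot(n)[:,:,::-1],(400,300)) for n in("wrist","top")]))
E
```

```text
t 11.33 pos [0.4844 0.0883 0.1761] rpy [147.5643  -1.2454 104.0406] j [-11.3 -28.5 135.5  20.3  45.3 -35.8] w 34.1 ff 0.0 Ftool [ 0.2302  0.5338 -0.7081] Mtool [ 0.1597 -0.0874 -0.0441]
panel coords: down 0.16293226131072613 y 0.11670772057515433 off 0.09486282851881601
[-2.916  0.081  0.382  0.461  0.203 -2.658]
```

View pics/w4.png

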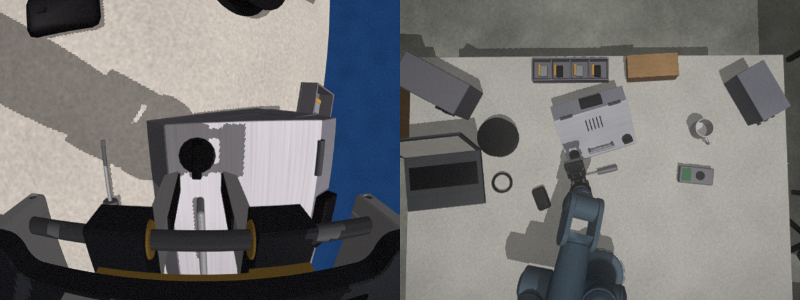

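The left wing is now across too (collar at (197,155), wing end toward the handle), and nothing else has moved. On to the handle.

Request:
carry_out(
  steps=[
    [[36,-1,0,0,0,0,0],[36,-2,0.05,0,0.4,0.2,-2.6],[36,-2.9,0.08,0,0.4,0.2,-2.6],[36,-2.92,0.08,0.38,0.4,0.2,-2.6],[36,-2.92,0.08,0.38,0.4,0.2,-2.6],[36,-2.92,0.08,0.38,0.4,0.2,-2.6]],
  ],
)

```text
t: 11.93
position: [0.5207, -0.0208, 0.1551]
ee_rot: [148.6, -0.5, 106.4]
ft_force: [0.6, 0.9, -0.5]
width: 0.0359
finger_force: 0.0
```

```bash
python3 st.py .165 0 .018 0 -90
python3 - <<'E'
from h import *
from rig import r
c=r.calibration("wrist"); im=r.snapshot("wrist")[:,:,::-1].copy()
P=[pan(.165,.05,.036),pan(.165,-.05,.036),pan(.165,0,.036)]
for q in projw(c,box(B,P)): cv2.circle(im,tuple(np.int32(np.round(q))),2,(0,0,255),-1)
cv2.imwrite("pics/w5.png",im)
E
```

```text
t 11.93 pos [ 0.5207 -0.0208  0.1551] rpy [148.5696  -0.4862 106.3598] j [-26.4 -18.1 130.6  29.2  47.6 -58.8] w 35.9 ff 0.0 Ftool [0.6548 0.4359 0.8665] Mtool [ 0.2272 -0.005  -0.0877]
panel coords: down 0.1706823616524677 y 0.0018544538455850538 off 0.07488559314448036
[-0.055  0.156  1.42  -0.569 -0.393 -0.288]
```

View pics/w5.png

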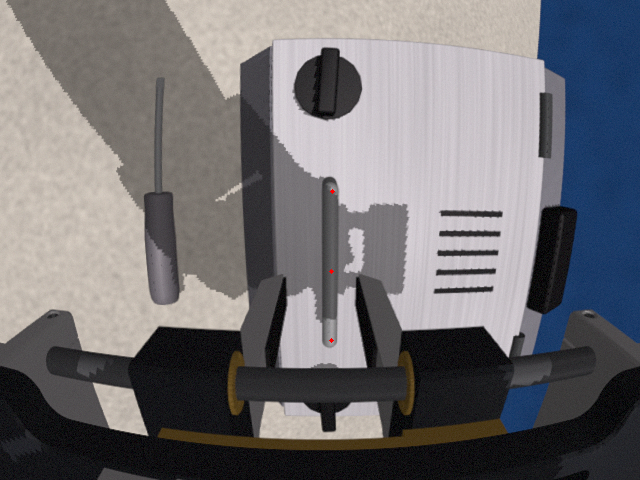

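The left wing is clearly across at (328,82), and the handle at (330,265) matches the prediction. I'll descend and grip it.

Request:
carry_out(
  steps=[
    [[36,-0.05,0.15,0.6,-0.5,-0.4,-0.3],[36,-0.05,0.15,1.1,-0.5,-0.4,-0.3],[36,-0.05,0.15,1.4,-0.5,-0.4,-0.3],[36,-0.05,0.15,1.4,-0.5,-0.4,-0.3],[36,-0.05,0.15,1.4,-0.5,-0.4,-0.3],[0,-0.05,0.15,1.4,-0.5,-0.4,-0.3],[0,-0.05,0.15,1.4,-0.5,-0.4,-0.3],[0,-0.05,0.15,1.4,-0.5,-0.4,-0.3],[0,-0.05,0.15,1.4,-0.5,-0.4,-0.3],[0,-0.05,0.15,1.4,-0.5,-0.4,-0.3]],
  ],
)

```text
t: 12.82
position: [0.5531, -0.0137, 0.1119]
ee_rot: [148.1, 0.3, 106.5]
ft_force: [-15.8, -5.6, 4.5]
width: 0.0091
finger_force: 30.0
```

```bash
python3 st.py
cat > arc.py <<'E'
from h import *
from rig import r
import sys
o=r.observe(); show(o)
# grasp point now vs hinge, in box x-z; rows to open angles keeping tool orientation (optionally turning with panel by fraction k)
q=rot(o['ee_rot']); g=o['position']-.019*q.apply([0,0,1])
b=R.from_euler('z',-B[2]).apply(g-[B[0],B[1],0]); v=b-np.array([.055,b[1],.182])
rad=np.hypot(v[0],v[2]); ang=np.degrees(np.arctan2(v[2],v[0]))%360
print('radius',rad,'opening deg',199.7-ang)
rad=.1689
for a in [float(x) for x in sys.argv[1:]]:
    t=np.radians(199.7-a); w=np.array([.055+rad*np.cos(t),b[1],.182+rad*np.sin(t)])
    G=box(B,w)[0]; print(a,np.round(q.inv().apply(G-g)/.04,2))
E
python3 arc.py 0 4 8 12 16 20 25 30
```

```text
t 12.82 pos [ 0.5531 -0.0137  0.1119] rpy [148.1312   0.2702 106.5314] j [-23.3  -8.6 128.2  32.   39.2 -61.3] w 9.1 ff 30.0 Ftool [ -0.8959 -11.8933 -12.6567] Mtool [ 2.3327 -0.3171 -0.0465]
panel coords: down 0.16553838484197983 y -0.0005439690685031123 off 0.020755447265624963
t 12.82 pos [ 0.5531 -0.0137  0.1119] rpy [148.1312   0.2702 106.5314] j [-23.3  -8.6 128.2  32.   39.2 -61.3] w 9.1 ff 30.0 Ftool [ -0.8959 -11.8933 -12.6567] Mtool [ 2.3327 -0.3171 -0.0465]
panel coords: down 0.16553838484197983 y -0.0005439690685031123 off 0.020755447265624963
radius 0.1702031597743088 opening deg 1.2076809162743984
0.0 [0.   0.01 0.09]
4.0 [-0.    0.08 -0.19]
8.0 [-0.    0.18 -0.47]
12.0 [-0.    0.29 -0.74]
16.0 [-0.    0.42 -1.01]
20.0 [-0.01  0.57 -1.26]
25.0 [-0.01  0.77 -1.57]
30.0 [-0.01  1.01 -1.85]
```

The bar is gripped. Now I'll swing it along the arc, in short stages.

Request:
carry_out(
  steps=[
    [[0,0,-0.03,-0.05,0,0,0],[0,0,0.03,-0.2,0,0,0],[0,0,0.08,-0.33,0,0,0],[0,0,0.14,-0.47,0,0,0],[0,0,0.2,-0.6,0,0,0],[0,0,0.25,-0.74,0,0,0],[0,0,0.31,-0.87,0,0,0],[0,0,0.38,-1.01,0,0,0],[0,0,0.45,-1.14,0,0,0],[0,0,0.53,-1.26,0,0,0],[0,0,0.53,-1.26,0,0,0]],
  ],
)

```text
t: 13.73
position: [0.543, -0.0165, 0.1642]
ee_rot: [148.4, 0.3, 106.6]
ft_force: [-19.6, -11.8, -1.4]
width: 0.0088
finger_force: 30.0
```

```bash
python3 arc.py 20 24 28 32 36 40 44 48 52 56
```

```text
t 13.73 pos [ 0.543  -0.0165  0.1642] rpy [148.433    0.2712 106.5605] j [-24.2 -15.4 127.6  27.9  46.3 -56.5] w 8.8 ff 30.0 Ftool [ -5.7219 -19.62   -10.3451] Mtool [ 3.8911 -0.9727  0.0553]
panel coords: down 0.1467459609639666 y -0.00036663659538283 off 0.0706512179776389
radius 0.17184167138813597 opening deg 19.146672116889476
20.0 [-0.    0.1  -0.02]
24.0 [-0.    0.26 -0.26]
28.0 [-0.    0.44 -0.49]
32.0 [-0.    0.64 -0.71]
36.0 [-0.01  0.85 -0.92]
40.0 [-0.01  1.07 -1.11]
44.0 [-0.01  1.31 -1.28]
48.0 [-0.01  1.56 -1.44]
52.0 [-0.01  1.82 -1.58]
56.0 [-0.01  2.09 -1.7 ]
```

```bash
sed -i 's/^rad=.1689/rad=float(sys.argv.pop(1))/' arc.py; python3 arc.py .1745 20 24 28 32 36 40 44 48 52 56
```

```text
t 13.73 pos [ 0.543  -0.0165  0.1642] rpy [148.433    0.2712 106.5605] j [-24.2 -15.4 127.6  27.9  46.3 -56.5] w 8.8 ff 30.0 Ftool [ -5.7219 -19.62   -10.3451] Mtool [ 3.8911 -0.9727  0.0553]
panel coords: down 0.1467459609639666 y -0.00036663659538283 off 0.0706512179776389
radius 0.17184167138813597 opening deg 19.146672116889476
20.0 [-0.   -0.02 -0.09]
24.0 [-0.    0.15 -0.34]
28.0 [-0.    0.33 -0.58]
32.0 [-0.    0.54 -0.81]
36.0 [-0.01  0.76 -1.02]
40.0 [-0.01  0.99 -1.22]
44.0 [-0.01  1.23 -1.4 ]
48.0 [-0.01  1.49 -1.56]
52.0 [-0.01  1.76 -1.7 ]
56.0 [-0.01  2.04 -1.83]
```

Request:
carry_out(
  steps=[
    [[0,-0.02,-0.02,-0.09,0,0,0],[0,-0.02,0.15,-0.34,0,0,0],[0,-0.02,0.33,-0.58,0,0,0],[0,-0.02,0.54,-0.81,0,0,0],[0,-0.02,0.76,-1.02,0,0,0],[0,-0.02,0.99,-1.22,0,0,0],[0,-0.02,0.99,-1.22,0,0,0]],
  ],
)

```text
t: 14.32
position: [0.5525, -0.0139, 0.2311]
ee_rot: [148.2, 0.3, 106.6]
ft_force: [-23.0, -5.5, 4.7]
width: 0.0084
finger_force: 30.0
```

```bash
python3 arc.py .1745 40 44 48 52 56 60 64 68 72 75 77 79
```

```text
t 14.32 pos [ 0.5525 -0.0139  0.2311] rpy [148.1619   0.2561 106.6293] j [-23.4 -19.1 123.   24.8  53.2 -51.1] w 8.4 ff 30.0 Ftool [  1.2725 -17.5532 -16.4287] Mtool [3.487  0.2666 0.0209]
panel coords: down 0.10291770768119243 y -0.0005773703917016276 off 0.12218871362751949
radius 0.17468624034718522 opening deg 41.62444362141136
40.0 [ 0.   -0.1   0.08]
44.0 [-0.    0.15 -0.1 ]
48.0 [-0.    0.41 -0.26]
52.0 [-0.    0.68 -0.4 ]
56.0 [-0.01  0.96 -0.53]
60.0 [-0.01  1.24 -0.63]
64.0 [-0.01  1.54 -0.71]
68.0 [-0.01  1.83 -0.78]
72.0 [-0.01  2.14 -0.82]
75.0 [-0.02  2.36 -0.83]
77.0 [-0.02  2.52 -0.84]
79.0 [-0.02  2.67 -0.84]
```

```bash
python3 arc.py .1775 43 47 51 55 59 63 67 71 75 77 79|tail -11
```

```text
43.0 [-0.    0.05 -0.12]
47.0 [-0.    0.31 -0.29]
51.0 [-0.    0.58 -0.44]
55.0 [-0.01  0.86 -0.57]
59.0 [-0.01  1.15 -0.68]
63.0 [-0.01  1.44 -0.77]
67.0 [-0.01  1.75 -0.84]
71.0 [-0.01  2.05 -0.88]
75.0 [-0.02  2.36 -0.91]
77.0 [-0.02  2.51 -0.91]
79.0 [-0.02  2.67 -0.91]
```

Request:
carry_out(
  steps=[
    [[0,0,0.05,-0.12,0,0,0],[0,0,0.31,-0.29,0,0,0],[0,0,0.58,-0.44,0,0,0],[0,0,0.86,-0.57,0,0,0],[0,0,1.15,-0.68,0,0,0],[0,0,1.44,-0.77,0,0,0],[0,0,1.44,-0.77,0,0,0]],
  ],
)

```text
t: 14.9
position: [0.586, -0.0043, 0.2902]
ee_rot: [147.7, 0.3, 106.5]
ft_force: [-7.9, -1.1, 0.8]
width: 0.0089
finger_force: 30.0
```

```bash
python3 arc.py .177 63 66 68 70 72 74 75 76 77 78
python3 - <<'E'
from h import *
from rig import r
cv2.imwrite("pics/w6.png",np.hstack([cv2.resize(r.snapshot("wrist")[:,:,::-1],(400,300)),cv2.resize(r.snapshot("scene")[150:390,200:520,::-1],(400,300))]))
E
```

```text
t 14.9 pos [ 0.586  -0.0043  0.2902] rpy [147.7381   0.2924 106.4951] j [-20.5 -17.  115.4  22.3  56.9 -45.3] w 8.9 ff 30.0 Ftool [ 1.151  -6.2643 -4.88  ] Mtool [1.4967 0.1299 0.004 ]
panel coords: down 0.0419619077184295 y -0.000767739451635344 off 0.15381502666155084
radius 0.17785680500265152 opening deg 64.02463329625044
63.0 [ 0.   -0.07  0.04]
66.0 [-0.    0.15 -0.01]
68.0 [-0.    0.31 -0.04]
70.0 [-0.    0.46 -0.06]
72.0 [-0.    0.61 -0.08]
74.0 [-0.    0.77 -0.09]
75.0 [-0.    0.84 -0.1 ]
76.0 [-0.    0.92 -0.1 ]
77.0 [-0.   1.  -0.1]
78.0 [-0.    1.07 -0.1 ]
```

View pics/w6.png

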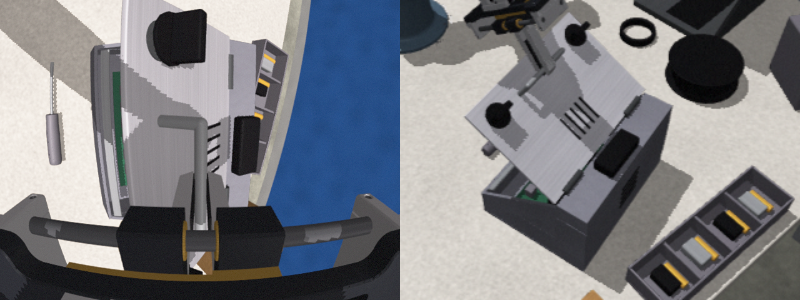

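The panel is about 64° open with the handle held between the fingers. On to the stop at 74.5°.

Request:
carry_out(
  steps=[
    [[0,0,0.2,-0.02,0,0,0],[0,0,0.4,-0.05,0,0,0],[0,0,0.55,-0.07,0,0,0],[0,0,0.7,-0.08,0,0,0],[0,0,0.7,-0.08,0,0,0]],
  ],
)

```text
t: 15.42
position: [0.6069, 0.0017, 0.3083]
ee_rot: [147.7, 0.3, 106.5]
ft_force: [-9.8, -2.1, 2.3]
width: 0.0089
finger_force: 30.0
```

```bash
python3 arc.py .178 74 76 78 80
```

```text
t 15.42 pos [0.6069 0.0017 0.3083] rpy [147.7086   0.3435 106.4805] j [-18.9 -14.6 111.5  21.2  57.5 -42.9] w 8.9 ff 30.0 Ftool [ 0.7166 -7.2198 -7.2503] Mtool [ 1.6688 -0.0403  0.0045]
panel coords: down 0.013942388046143353 y -0.0009276251430337949 off 0.15769438238686412
radius 0.17725083095544883 opening deg 73.15708448109883
74.0 [-0.    0.06 -0.02]
76.0 [-0.    0.22 -0.03]
78.0 [-0.    0.37 -0.03]
80.0 [-0.    0.53 -0.03]
```

Request:
carry_out(
  steps=[
    [[0,0,0.06,0,0,0,0],[0,0,0.12,-0.01,0,0,0],[0,0,0.18,-0.01,0,0,0],[0,0,0.18,-0.01,0,0,0]],
  ],
)

```text
t: 15.75
position: [0.6102, 0.0027, 0.3107]
ee_rot: [148.1, 0.4, 106.6]
ft_force: [-24.4, -7.2, 4.7]
width: 0.0091
finger_force: 30.0
```

```bash
python3 arc.py .178
```

```text
t 15.75 pos [0.6102 0.0027 0.3107] rpy [148.135    0.3523 106.559 ] j [-18.5 -14.  110.7  20.7  57.9 -42.3] w 9.1 ff 30.0 Ftool [  0.0626 -19.0802 -17.4487] Mtool [ 3.8074 -0.071  -0.0379]
panel coords: down 0.009803324708916483 y -0.0009038423302530276 off 0.15793762001406106
radius 0.17720635533738616 opening deg 74.54307323992886
```

Request:
carry_out(
  steps=[
    [[0,0,0.06,0,0,0,0],[0,0,0.1,0,0,0,0],[0,0,0.1,0,0,0,0]],
  ],
)

```text
t: 16.0
position: [0.6103, 0.0028, 0.3107]
ee_rot: [148.7, 0.3, 106.7]
ft_force: [-41.4, -12.6, 8.7]
width: 0.0089
finger_force: 30.0
```

```bash
python3 arc.py .178
```

```text
t 16.0 pos [0.6103 0.0028 0.3107] rpy [148.7032   0.3484 106.6657] j [-18.4 -13.6 110.3  20.2  58.4 -42. ] w 8.9 ff 30.0 Ftool [ -0.2567 -32.4102 -29.9181] Mtool [ 6.4363 -0.1415  0.0346]
panel coords: down 0.009676684793129955 y -0.0008795380618891285 off 0.15778208503666213
radius 0.17703266391435937 opening deg 74.64205832534147
```

It's hard against the open stop: no further motion and rising force. I'll relax the push, open the fingers and back out.

Request:
carry_out(
  steps=[
    [[0,0,-0.06,-0.05,0,0,0],[0,0,-0.1,-0.08,0,0,0],[0,0,-0.1,-0.08,0,0,0]],
  ],
)

```text
t: 16.25
position: [0.6098, 0.0026, 0.311]
ee_rot: [147.9, 0.2, 106.4]
ft_force: [-0.4, -3.8, -11.0]
width: 0.0092
finger_force: 30.0
```

Request:
carry_out(
  steps=[
    [[26,0,0,0,0,0,0],[26,0,0,0,0,0,0],[26,0,0,0,0,0,0]],
  ],
)

```text
t: 16.5
position: [0.6122, 0.003, 0.3154]
ee_rot: [147.4, 0.4, 106.4]
ft_force: [1.3, -0.6, -0.3]
width: 0.0245
finger_force: 0.0
```

```bash
python3 arc.py .178
```

```text
t 16.5 pos [0.6122 0.003  0.3154] rpy [147.4156   0.3654 106.3897] j [-18.6 -14.2 110.6  21.1  57.6 -42.3] w 24.5 ff 0.0 Ftool [-0.9217  0.716   0.8141] Mtool [ 0.1757 -0.0505 -0.0323]
panel coords: down 0.005579130553512307 y -0.0012104929391456624 off 0.16078892494522906
radius 0.17988031682757702 opening deg 75.86083716161626
```

Request:
carry_out(
  steps=[
    [[26,0,0,-0.3,0,0,0],[26,0,0,-0.7,0,0,0],[26,0,0,-1.2,0,0,0],[26,0,0,-1.9,0,0,0],[26,0,0,-2.7,0,0,0],[26,0,0,-3.5,0,0,0],[26,0,0,-4,0,0,0],[26,0,0,-4,0,0,0],[26,0,0,-4,0,0,0],[26,0,0,-4,0,0,0]],
  ],
)

```text
t: 17.33
position: [0.5285, -0.0205, 0.4461]
ee_rot: [147.8, 0.2, 106.4]
ft_force: [-0.1, 0.5, 0.4]
width: 0.026
finger_force: 0.0
```

```bash
python3 st.py
python3 - <<'E'
from h import *
from rig import r
cv2.imwrite("pics/f1.png",np.hstack([cv2.resize(r.snapshot("top")[:,:,::-1],(400,300)),cv2.resize(r.snapshot("scene")[:,:,::-1],(400,300))]))
E
```

```text
t 17.33 pos [ 0.5285 -0.0205  0.4461] rpy [147.8108   0.2205 106.4032] j [-25.9 -28.1 107.5  21.5  76.5 -42.9] w 26.0 ff 0.0 Ftool [ 0.511   0.2747 -0.3092] Mtool [ 0.1835 -0.0505 -0.0332]
panel coords: down 0.010101300099074145 y -8.90162485337874e-05 off 0.3177124610346088
```

View pics/f1.png

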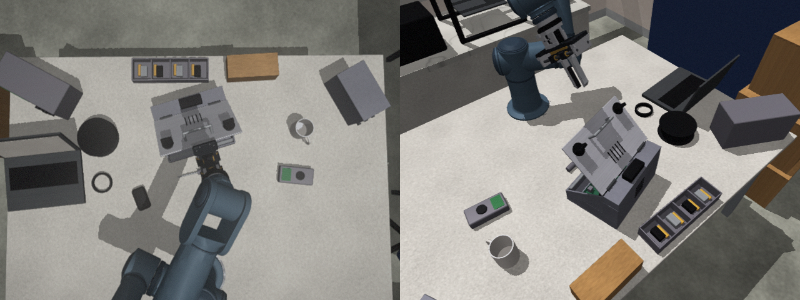

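The panel stands open with the arm clear, and the mug, multimeter, mouse, tape, spool and tester are where they were. Handing in.

```bash
python3 -c "
from rig import r
print(r.job_done())"
```

```text
the job is handed in; nothing more can be done
None
```

Both fasteners are unlocked (right clockwise, left anticlockwise), the panel stands open at its stop with the arm clear, and nothing else looks moved in the final pictures; I handed the job in at about 17 s, and it returned no verdict.

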